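# Find the hidden catch of the feeder bin and tip the bin out

### The job

The grey feeder bin in the pine crate is kept shut by a hidden catch: a push plate of the same pine, let flush into the front board of the crate's top. Feel along that board with a fingertip until you find the plate and press it in, so that the bin springs ajar; then push the bin's rim outwards with the fingertips until the bin is fully out at its stop, and leave it open. Nothing needs to be grasped: do not lift or shift the things on and around the crate.

Things in the scene. Friction and masses are not known exactly. Their poses are not given: they have to be found in the camera images.
- crate: open pine crate lying on its side, fixed, 240 mm deep (x) x 500 wide (y) x 220 high; origin under its middle, on the table; z up; its own -x points out of the open front (front edge at x = -120 mm); flat top at z = 220 mm. The top's front board (x = -120 to -50 mm, full width) is bare; things up to 90 mm high stand behind it (x > -20 mm). The bin fills the front from y = -71 to +229 mm
- line_right (a point): right-hand end (crate y = -20 mm) of the line on the front board's surface, along its middle (crate x = -85 mm, z = 220 mm), on which the hidden plate's centre lies; axes as the crate's. The centre may be anywhere from here to line_left and no reading gives the place: it must be felt, or its faint gap seen
- line_left (a point): left-hand end of that line (crate y = +100 mm). The plate is 44 mm (crate x) x 56 mm (crate y), square-edged, with a 2 to 3 mm gap all round, its face 2 mm below the board. The rigid board stops a fingertip at z = 220 mm; over the plate it sinks in. Only a tip wholly inside the plate's outline can push it in
- catch (a joint): travel of the push plate, m: 0 = sprung out (2 mm below the board), 0.006 = fully pressed (8 mm below the board); springs back when let go. It takes 2 N to start and about 5 to 7 N to press fully; the bin is let go at about 0.004
- bin (a joint): angle of the tilt-out bin, rad: 0 = shut and caught, front flush with the crate's; let go, a spring plunger kicks it (about 1 s) to about 0.42; 0.80 = fully out at its stop. The hinge runs along crate y at x = -108, z = 30 mm (crate frame); the rim swings outwards (crate -x) and down. The hinge is stiff: the bin stays where it is left, 1 to 3 N at the rim moves it
- bin_rim (a point): mid-top of the bin's rim, a flange 24 mm wide, 300 mm long (y) with a 12 mm lip turned down at its rear edge; 175 mm from the hinge; bin's axes. z = 205 mm when shut; ajar at 0.42: 71 mm further out, z = 190 mm, with a 43 mm gap between lip and crate front: closed fingertips go in from above, to below the lip, and push outwards; at the stop: 126 mm out, z = 152 mm
- dish: black hard silicone feeding dish, 80 mm across, 22 mm high, origin under its centre; stands on the crate, leave alone
- cup: glass nano cup, 76 mm across, 85 mm high, origin under its centre; stands on the crate, leave alone
- forceps: stainless forceps 220 mm long lying along the rear edge of the crate's top, origin under the middle; leave alone
- cork_cave: cork hide cave, half tube 130 x 115 x 62 mm, origin under its middle, on the table; leave alone
- mister: green hand mister bottle, 68 mm across, 181 mm high, origin under its centre, on the table; leave alone
- feed_jar: amber glass feed jar with lid, 60 mm across, 75 mm high, origin under its centre, on the table; leave alone
- hygrometer: white digital hygrometer, 24 x 62 x 62 mm, standing on the table, origin under its centre; leave alone

How it is judged:
On the way, in this order (a step that is already met when the one before it is completed fails the run):
1. a finger presses the hidden push plate in (3 mm or more of its 6 mm) while the bin is still shut (value of joint catch above 0.003 m and value of joint bin below 0.1 rad and contact force between the fingers and anything else above 0.2 N).
2. the catch lets go and the bin has sprung ajar (value of joint bin above 0.3 rad).
3. the fingers push the bin out to its stop (value of joint bin above 0.7 rad and contact force between the fingers and anything else above 0.2 N).
At the end, for the whole second after the job is handed in: the bin is at rest at its stop (0.70 rad or more of 0.80), the push plate has sprung back (less than 1.5 mm in), and every bystander is within 20 mm of where it stood (value of joint bin above 0.7 rad and velocity of joint bin below 0.05 rad/s and value of joint catch below 0.0015 m and distance of each of dish, cup, forceps, cork_cave, mister, feed_jar, hygrometer from where it was at the start of the episode below 0.02 m); the robot touches nothing.
It fails at once if a bystander is shoved, lifted or carried (more than 20 mm from where it stood) (distance of any of dish, cup, forceps, cork_cave, mister, feed_jar, hygrometer from where it was at the start of the episode above 0.02 m).
It also fails if it takes over 58 s, if anything falls off the work surface, if the arm or the gripper's body presses on something with over 40 N, if the wrist force passes 120 N, or if a joint passes its speed limit or range.

### The arm

A 6-joint arm with a two-finger parallel gripper is mounted at the origin on the work surface. World frame = base frame: x ahead of the robot, y to its left, z up, the work surface at z = 0. Lengths are in m, angles in rad, forces in N, time in s.
With the tool pointing down it reaches from about 0.225 to 0.875 m from the base axis. Payload 3.4 kg.
Tool frame: the origin (TCP) lies on the centre line of the jaws, within the pads' length; the fingertips stand 11 mm ahead of it and the grasp point (between the pads) lies 8 mm behind it; z points along the fingers, y is the line along which they close (so a half turn about z gives the same grasp; the last joint's range is limited). The gripper opens to 85 mm and grips with 20 to 120 N. Pads are 22 mm wide; open, the fingers measure 114 mm over their backs; the gripper's body (76 mm by 85 mm) begins 54 mm behind the grasp point. The pads swing forward as they close: fully open they stand 13 mm farther back than shut.
Start: joints at [1.192, 0.276, 1.505, -0, 1.361, -0.121], TCP at [0.147, 0.556, 0.242] pointing down, gripper open.
Joint ranges: [-2.89, 2.89], [-0.75, 2.08], [0.22, 2.7], [-1.18, 4.32], [0.11, 2.71], [-2.7, 2.7]. Speed limits (rad/s): [2.57, 2.57, 3.14, 3.14, 3.14, 3.14].

### API

Orientations are given as a unit quaternion [w, x, y, z].
In Python, from rig import manip, eyes, job gives the robot as it stands.
- The arm moves only by the tool drive_tool, never from a script. Its argument "rows" is a list of rows, each a list of 3 entries, a list of its own where there are three numbers: the turn, a rotation vector about the world's x, y, z in rad, then the shift along the world's x, y, z in cm, then the finger opening in cm, from 0 to 8.54. A call has 1 to 8 rows; each row shifts and turns the commanded pose from where the row before left it; what a row does not reach is not made up. A row lasts 1/8 s, in which the tool goes at most 62.5 mm and 10.7 degrees, less where a joint would pass 70% of its speed; a pose out of reach is approached as far as the arm can. A call is refused whole if a number of a shift passes 6.25 or a number of a turn 0.188, either way. A call with a gripper value outside its range is refused whole. The fingers move at their own pace and stop on an object; "force" is the grip in N (left out, the last holds). Time passes only in rows, so rows that do not move let the fingers close. It gives the time, the measured TCP pose, the force, the opening and the grip force at its end, in the units of the state.
- manip.get_state(): the state, without advancing time (a new reading comes with each control period).
- eyes.get_image(name): name is "scene" or "top" or "wrist"; returns the picture (384x512x3 uint8, red, green, blue); there is no depth.
- eyes.get_calibration(name): a dict with "camera_matrix" (3x3 intrinsics, pixels), "k1" (the pictures are not rectified: a ray, as slopes to the right and down, at radius r is drawn at 1 + k1 r^2 times it, then the intrinsics apply), "view" (4x4, takes a point from world to camera coordinates). Camera axes: x right, y up, looking along -z (the intrinsics and any distortion apply to the point x, -y, -z); pixel columns grow to the right and rows downward; lengths in m; the calibration is good to about 2 mm. A picture is of the moment at which its call begins: read the wrist's pose just before it. get_calibration takes no time and is no camera call; for the wrist camera it gives the pose at the moment of the call.
- job.sign_off(): hands the job in; it is judged then, once.
The state is a dict: "clock": time; "qpos": joint angles; "qd": joint speeds; "effort": joint torques, N m; "position": TCP position; "ee_rot": TCP orientation; "contact_force": force on the tool from outside, world axes, zero at the start; "moment": the same for the moment, N m; "width": finger opening in m; "gripper_force": force on a finger pad.
Only numpy, scipy, OpenCV 4.12 (cv2) and the standard library are available. Lean on these libraries where they do the work, as an engineer would, in place of code of your own. Each camera call takes 0.05 s, during which the arm holds its last target. There are 200 camera calls.

## Working session

There is one attempt and no reset: what is moved stays moved. The work goes in short steps, Python scripts to look and compute and a tool call to move; the robot and the scene stay as the last step left them, time stands still between calls to the robot, and variables do not carry over. Pictures are saved under pics/ and viewed, at most 10 in all, crops included, and the job is handed in when it is done.

Besides the shell and the picture viewer there is one more tool, called after "Call:" as name([rows], argument=value, ...), one row to a line, values as JSON. drive_tool: Moves the arm, as the interface text tells. Its arguments: {"type":"object","properties":{"rows":{"type":"array"},"force":{"type":"number"}},"required":["rows"]}

```bash
mkdir -p pics; cat > h.py <<'E'
import numpy as np, cv2
from rig import manip, eyes, job
def save(n,f):
    im=eyes.get_image(n); cv2.imwrite('pics/'+f,im[:,:,::-1]); return im
def ray(n,u,v,z,cal=None):
    c=cal or eyes.get_calibration(n); K=np.array(c['camera_matrix']); V=np.array(c['view']); k=c['k1']
    d=np.array([(u-K[0,2])/K[0,0],(v-K[1,2])/K[1,1]]); s=d.copy()
    for _ in range(20): s=d/(1+k*(s@s))
    R=V[:3,:3]; o=-R.T@V[:3,3]; w=R.T@np.array([s[0],-s[1],-1]); return o+w*(z-o[2])/w[2]
def proj(n,p,cal=None):
    c=cal or eyes.get_calibration(n); K=np.array(c['camera_matrix']); V=np.array(c['view']); k=c['k1']
    q=V[:3,:3]@np.array(p)+V[:3,3]; s=np.array([q[0],-q[1]])/-q[2]; s=s*(1+k*(s@s)); return K[:2,:2]@s+K[:2,2]
E
python3 - <<'E'
from h import *
a=save('top','t0.png');b=save('scene','s0.png')
cv2.imwrite('pics/ts.png',np.vstack([a,b])[:,:,::-1][:, :])
print({k:np.round(v,3).tolist() for k,v in manip.get_state().items()})
for n in('top','scene','wrist'): print(n,eyes.get_calibration(n))
E
```

```text
{'clock': 0.1, 'qpos': [1.192, 0.277, 1.506, -0.0, 1.361, -0.121], 'qd': [0.001, -0.001, -0.001, -0.001, 0.0, -0.0], 'effort': [0.002, -41.77, -24.64, 0.0, 0.006, -0.0], 'position': [0.146, 0.556, 0.242], 'ee_rot': [-0.0, 0.129, 0.992, -0.001], 'contact_force': [-0.284, 0.195, 0.52], 'moment': [0.037, -0.018, -0.02], 'gripper_force': 0.0, 'width': 0.085}
top {'camera_matrix': array([[366.72444998,   0.        , 259.88670248],
       [  0.        , 366.72444998, 186.64448576],
       [  0.        ,   0.        ,   1.        ]]), 'k1': -0.1090310920961717, 'view': array([[ 0.06229924, -0.99804955, -0.00398789,  0.01998309],
       [ 0.9735328 ,  0.05988758,  0.22056149, -0.62024304],
       [-0.21989247, -0.01762315,  0.97536492, -1.07392018],
       [ 0.        ,  0.        ,  0.        ,  1.        ]])}
scene {'camera_matrix': array([[456.91523132,   0.        , 256.736152  ],
       [  0.        , 456.91523132, 186.97732682],
       [  0.        ,   0.        ,   1.        ]]), 'k1': 0.017184586996193234, 'view': array([[-0.86989966, -0.49319335, -0.00590789,  0.54294076],
       [ 0.36796242, -0.65689922,  0.65809351, -0.29137258],
       [-0.32844823,  0.57030144,  0.75291303, -1.28515739],
       [ 0.        ,  0.        ,  0.        ,  1.        ]])}
wrist {'camera_matrix': array([[279.97537275,   0.        , 260.40671956],
       [  0.        , 279.97537275, 194.37078995],
       [  0.        ,   0.        ,   1.        ]]), 'k1': 0.006682078396735286, 'view': array([[ 0.25444311,  0.96708482, -0.0023776 , -0.57267304],
       [-0.92624776,  0.24299037, -0.28813325,  0.03827667],
       [-0.27807156,  0.07551577,  0.95758737, -0.37970846],
       [ 0.        ,  0.        ,  0.        ,  1.        ]])}
```

View pics/t0.png

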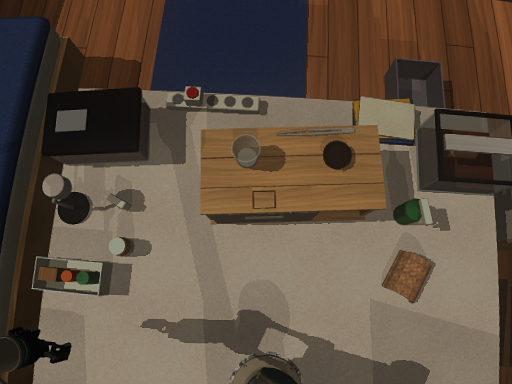

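View pics/s0.png

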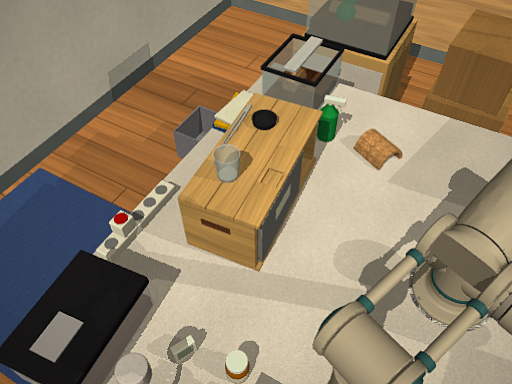

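The top view shows the crate's top at corners of about (202,215), (385,209), (379,126) and (202,129), with a faint rectangle on the front board near (264,200). The cup is at (247,150) and the dish at (337,155). I'll enlarge it.

```bash
python3 - <<'E'
from h import *
im=cv2.imread('pics/t0.png')[115:230,190:395]
cv2.imwrite('pics/t0c.png',cv2.resize(im,None,fx=3.9,fy=3.9,interpolation=cv2.INTER_CUBIC))
for p in [(202,215),(385,209),(379,126),(202,129),(252,191),(275,191),(275,208),(253,209)]: print(p,ray('top',*p,.22).round(4))
E
```

```text
(202, 215) [0.4972 0.2045 0.22  ]
(385, 209) [ 0.543  -0.2844  0.22  ]
(379, 126) [ 0.7809 -0.2712  0.22  ]
(202, 129) [0.7398 0.2285 0.22  ]
(252, 191) [0.5706 0.076  0.22  ]
(275, 191) [0.5744 0.0143 0.22  ]
(275, 208) [0.5281 0.0118 0.22  ]
(253, 209) [0.5219 0.0701 0.22  ]
```

View pics/t0c.png

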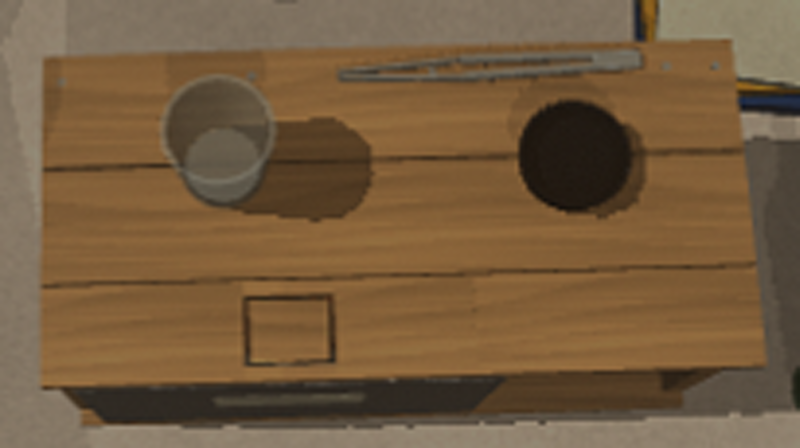

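The plate's gap outline is clear in the crop at about (246–333, 297–364). Next I'll compute the crate frame and targets.

```bash
cat >> h.py <<'E'
E
python3 - <<'E'
from h import *
from scipy.optimize import least_squares
m=lambda x,y:(190+(x+.5)/3.9-.5,115+(y+.5)/3.9-.5)
px=[(42,387),(765,366),(731,41),(43,58)]; L=[(-.12,.25),(-.12,-.25),(.12,-.25),(.12,.25)]
W=np.array([ray('top',*m(*p),.22)[:2] for p in px])
T=lambda q,l:np.array([[np.cos(q[2]),-np.sin(q[2])],[np.sin(q[2]),np.cos(q[2])]])@np.array(l)+q[:2]
r=least_squares(lambda q:np.concatenate([T(q,l)-w for l,w in zip(L,W)]),[.64,-.03,.09]); q=r.x
print('crate',q.round(4),(r.fun*1000).round(1)); np.save('crate.npy',q)
P=np.array([ray('top',*m(*p),.22)[:2] for p in [(246,297),(333,297),(333,363),(246,364)]])
R=T([0,0,q[2]],np.eye(2))
print('plate world',P.mean(0),'crate',((P-q[:2])@R*1000).round(1),((P.mean(0)-q[:2])@R*1000).round(1))
for n,l in [('press',(-.085,((P.mean(0)-q[:2])@R)[1])),('gap',(-.1415,.075)),('stop',(-.206,.075))]: print(n,T(q,l).round(4))
for p in [(217,190),(575,190)]: print('cup/dish approx',((ray('top',*m(*p),.22)[:2]-q[:2])@R).round(3))
E
```

```text
crate [ 0.6414 -0.0277  0.0903] [-0.6  1.4 -0.  -1.   0.4 -0.3  0.3 -0.1]
plate world [0.54994001 0.04282117] crate [[ -60.7  107.8]
 [ -62.4   47.8]
 [-108.5   49.5]
 [-107.4  108.9]] [-84.7  78.5]
press [0.5497 0.0428]
gap [0.4937 0.0342]
stop [0.4295 0.0284]
cup/dish approx [0.017 0.126]
cup/dish approx [ 0.01  -0.126]
```

Call:
drive_tool([
  [[0,0,0.177],[0,0,4],0],
  [[0,0,0.177],[0,0,4],0],
])

```text
clock: 0.35
position: [0.1464, 0.5556, 0.3222]
ee_rot: [-0.001, -0.051, 0.999, -0.001]
contact_force: [-0.0, 0.5, -0.2]
width: 0.0519
gripper_force: 0.0
```

Call:
drive_tool([
  [[0,0,0],[3.36,-4.27,0],0],
  [[0,0,0],[3.36,-4.27,0],0],
  [[0,0,0],[3.36,-4.27,0],0],
  [[0,0,0],[3.36,-4.27,0],0],
  [[0,0,0],[3.36,-4.27,0],0],
  [[0,0,0],[3.36,-4.27,0],0],
  [[0,0,0],[3.36,-4.27,0],0],
  [[0,0,0],[3.36,-4.27,0],0],
])

```text
clock: 1.35
position: [0.4161, 0.2129, 0.3221]
ee_rot: [-0.0, -0.048, 0.999, 0.0]
contact_force: [0.7, 1.1, 0.1]
width: 0.0003
gripper_force: 0.0
```

Call:
drive_tool([
  [[0,0,0],[3.36,-4.27,0],0],
  [[0,0,0],[3.36,-4.27,0],0],
  [[0,0,0],[3.36,-4.27,0],0],
  [[0,0,0],[3.36,-4.27,0],0],
  [[0,0,0],[0,0,-3],0],
  [[0,0,0],[0,0,-2],0],
  [[0,0,0],[0,0,0],0],
])

```text
clock: 2.22
position: [0.5486, 0.0435, 0.2703]
ee_rot: [-0.002, -0.048, 0.999, 0.0]
contact_force: [-0.1, -0.0, 0.2]
width: -0.0002
gripper_force: 0.0
```

```bash
python3 - <<'E'
from h import *
save('wrist','w1.png'); q=np.load('crate.npy');c,s=np.cos(q[2]),np.sin(q[2])
st=manip.get_state();print(st['position'],st['contact_force'],st['width'])
f=lambda x,y,z:proj('wrist',(q[0]+c*x-s*y,q[1]+s*x+c*y,z)).round(1)
for x in(-.109,-.061):
  for y in(.0485,.1085): print(f(x,y,.22))
E
```

```text
[0.54941727 0.04358378 0.27171428] [0.29598595 1.02385962 0.56441343] -0.0001227347023989121
[217.2 186.4]
[305.6 187. ]
[219.7 250.2]
[302.2 250.7]
```

View pics/w1.png

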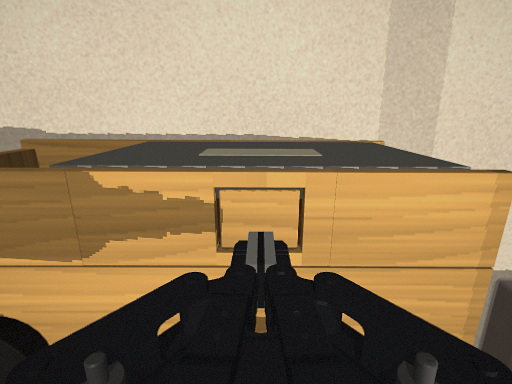

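The wrist view shows the plate outline at (216–304, 187–251), which matches the prediction, with the closed fingertips centred over it (column 261). Now pressing.

Call:
drive_tool([
  [[0,0,0],[0,0,-2],0],
  [[0,0,0],[0,0,-1.2],0],
  [[0,0,0],[0,0,-0.5],0],
  [[0,0,0],[0,0,-0.3],0],
  [[0,0,0],[0,0,-0.3],0],
  [[0,0,0],[0,0,0],0],
])

```text
clock: 3.02
position: [0.5498, 0.0436, 0.2294]
ee_rot: [0.0, -0.048, 0.999, 0.0]
contact_force: [0.1, -0.1, 0.9]
width: 0.0001
gripper_force: 0.0
```

Call:
drive_tool([
  [[0,0,0],[0,0,-0.2],0],
  [[0,0,0],[0,0,-0.2],0],
  [[0,0,0],[0,0,-0.15],0],
  [[0,0,0],[0,0,0],0],
])

```text
clock: 3.52
position: [0.5502, 0.0436, 0.2241]
ee_rot: [0.001, -0.048, 0.999, 0.0]
contact_force: [-0.1, -0.9, 4.8]
width: -0.0
gripper_force: 2.0
```

Call:
drive_tool([
  [[0,0,0],[0,0,-0.1],0],
  [[0,0,0],[0,0,-0.1],0],
  [[0,0,0],[0,0,0],0],
  [[0,0,0],[0,0,0],0],
])

```text
clock: 4.03
position: [0.5501, 0.0436, 0.2226]
ee_rot: [0.001, -0.048, 0.999, -0.0]
contact_force: [-0.5, -0.4, 7.4]
width: 0.0002
gripper_force: 3.7
```

Call:
drive_tool([
  [[0,0,0],[0,0,0],0],
  [[0,0,0],[0,0,2],0],
  [[0,0,0],[0,0,3],0],
  [[0,0,0],[-2.8,-0.5,0],0],
  [[0,0,0],[-2.8,-0.5,0],0],
  [[0,0,0],[0,0,0],0],
  [[0,0,0],[0,0,0],0],
])

```text
clock: 4.9
position: [0.4944, 0.0336, 0.2715]
ee_rot: [0.0, -0.048, 0.999, 0.0]
contact_force: [0.2, 1.0, 0.4]
width: 0.0003
gripper_force: 0.0
```

```bash
python3 - <<'E'
from h import *
a=save('top','t2.png')
b=save('wrist','w2.png'); cv2.imwrite('pics/c2.png',np.hstack([cv2.resize(a[110:250,190:400],(420,280)),cv2.resize(b,(373,280))])[:,:,::-1])
st=manip.get_state();print(st['clock'],st['position'],st['contact_force'])
E
```

```text
5.0 [0.49468486 0.03368882 0.27146589] [-0.3383282  -0.30752675 -0.14437876]
```

View pics/c2.png

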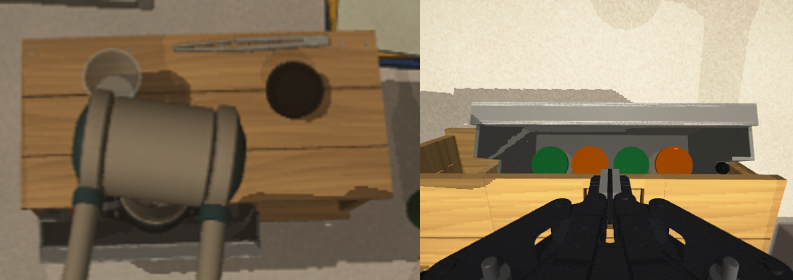

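The bin is ajar: in the wrist view its rim and lip stand clear of the crate front, with round pots deep in the gap. I'll go down into the gap in guarded steps.

```bash
python3 - <<'E'
from h import *
q=np.load('crate.npy');R=np.array([[np.cos(q[2]),-np.sin(q[2])],[np.sin(q[2]),np.cos(q[2])]])
im=cv2.imread('pics/w2.png')
print(im[130:240:3,250].mean(1).round().tolist())
for v in range(160,186,5): print(v,((ray('wrist',250,v,.184)[:2]-q[:2])@R).round(4))
print('tcp',(np.array([.4947,.0337])-q[:2])@R)
E
```

```text
[155.0, 156.0, 155.0, 152.0, 176.0, 152.0, 152.0, 154.0, 152.0, 152.0, 153.0, 152.0, 224.0, 169.0, 72.0, 77.0, 75.0, 54.0, 59.0, 85.0, 87.0, 86.0, 84.0, 86.0, 86.0, 86.0, 78.0, 78.0, 78.0, 76.0, 78.0, 77.0, 76.0, 77.0, 108.0, 102.0, 104.0]
160 [-0.1764  0.0646]
165 [-0.1724  0.0646]
170 [-0.1684  0.0645]
175 [-0.1643  0.0645]
180 [-0.1602  0.0645]
185 [-0.156   0.0645]
tcp [-0.14058161  0.07441978]
```

Call:
drive_tool([
  [[0,0,0],[0,0,-2],0],
  [[0,0,0],[0,0,-2],0],
  [[0,0,0],[0,0,-1],0],
  [[0,0,0],[0,0,0],0],
])

```text
clock: 5.5
position: [0.4938, 0.0337, 0.2211]
ee_rot: [-0.001, -0.048, 0.999, 0.0]
contact_force: [0.3, -0.8, 0.5]
width: -0.0002
gripper_force: 0.0
```

Call:
drive_tool([
  [[0,0,0],[0,0,-1.5],0],
  [[0,0,0],[0,0,-1.5],0],
  [[0,0,0],[0,0,-1.5],0],
  [[0,0,0],[0,0,0],0],
])

```text
clock: 6.0
position: [0.4926, 0.0337, 0.1752]
ee_rot: [-0.002, -0.048, 0.999, 0.0]
contact_force: [-0.3, -0.1, 0.1]
width: 0.0004
gripper_force: 0.0
```

Call:
drive_tool([
  [[0,0,0],[-0.7,-0.06,0],0],
  [[0,0,0],[-0.7,-0.06,-0.2],0],
  [[0,0,0],[-0.7,-0.06,-0.4],0],
  [[0,0,0],[-0.7,-0.06,-0.4],0],
  [[0,0,0],[-0.7,-0.06,-0.4],0],
  [[0,0,0],[0,0,0],0],
])

```text
clock: 6.75
position: [0.4575, 0.0306, 0.1623]
ee_rot: [-0.001, -0.048, 0.999, 0.0]
contact_force: [-0.8, -0.1, -0.3]
width: -0.0
gripper_force: 0.0
```

Call:
drive_tool([
  [[0,0,0],[-0.7,-0.06,-0.4],0],
  [[0,0,0],[-0.7,-0.06,-0.4],0],
  [[0,0,0],[-0.7,-0.06,-0.4],0],
  [[0,0,0],[-0.5,-0.05,-0.3],0],
  [[0,0,0],[0,0,0],0],
])

```text
clock: 7.38
position: [0.4314, 0.0284, 0.1475]
ee_rot: [-0.001, -0.048, 0.999, 0.0]
contact_force: [-0.3, 0.6, 1.2]
width: 0.0002
gripper_force: 0.0
```

Call:
drive_tool([
  [[0,0,0],[-0.4,-0.04,-0.1],0],
  [[0,0,0],[-0.3,-0.03,0],0],
  [[0,0,0],[-0.2,-0.02,0],0],
])

```text
clock: 7.75
position: [0.4285, 0.0278, 0.1474]
ee_rot: [0.005, -0.048, 0.999, 0.0]
contact_force: [12.3, 2.5, -11.1]
width: 0.0003
gripper_force: 6.2
```

```bash
python3 - <<'E'
from h import *
b=save('wrist','w3.png')
st=manip.get_state();print(st['clock'],st['position'],st['contact_force'])
E
```

```text
7.8 [0.42862526 0.0277777  0.1474683 ] [ 9.95638482  2.61441228 -8.594967  ]
```

View pics/w3.png

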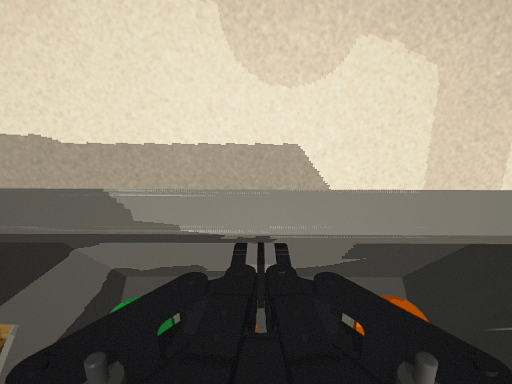

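The fingers are against the lip (row 240) and about 12 N of resistance has built up, so the bin is at its stop. I'll back off towards the crate, then up.

Call:
drive_tool([
  [[0,0,0],[1.5,0.13,-0.2],0],
  [[0,0,0],[1.5,0.13,0],0],
  [[0,0,0],[0,0,0],0],
  [[0,0,0],[0,0,4],0],
  [[0,0,0],[0,0,5],0],
  [[0,0,0],[0,0,5],0],
  [[0,0,0],[0,0,4],0],
  [[0,0,0],[0,0,0],0],
])

```text
clock: 8.8
position: [0.4549, 0.0299, 0.328]
ee_rot: [0.003, -0.048, 0.999, -0.0]
contact_force: [0.2, -0.3, 0.3]
width: -0.0002
gripper_force: 0.0
```

```bash
python3 - <<'E'
from h import *
a=save('scene','s4.png'); b=save('wrist','w4.png'); cv2.imwrite('pics/c4.png',np.hstack([a[80:300,150:370],cv2.resize(b,(293,220))])[:,:,::-1])
q=np.load('crate.npy');c,s=np.cos(q[2]),np.sin(q[2])
f=lambda x,y,z:(proj('wrist',(q[0]+c*x-s*y,q[1]+s*x+c*y,z))*220/384+[220,0]).round(1)
for an in(.7,.8): print(an,f(-.108-.175*np.sin(an)-.012*np.cos(an),.079,.03+.175*np.cos(an)-.012*np.sin(an)))
st=manip.get_state();print(st['clock'],st['position'],st['contact_force'])
E
```

```text
0.7 [372.6  78. ]
0.8 [372.5  70.9]
8.9 [0.45306573 0.03006795 0.32440953] [-0.12132303  0.16663119 -0.43680829]
```

View pics/c4.png

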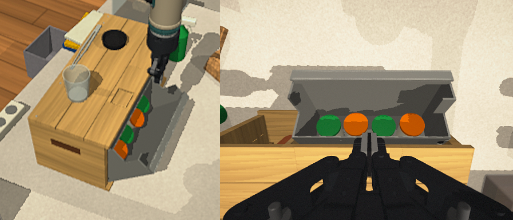

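The rim's front edge is at row 71, which matches 0.80 rad. The bin is fully out, and the cup, dish and forceps are undisturbed.

```bash
python3 -c "
from rig import job; print(job.sign_off())"
```

```text
the job is handed in; nothing more can be done
None
```

I found the hidden plate and pressed it, pushed the bin out to its stop at about 0.80 rad, and handed the job in with the arm clear and the bystanders I could see (cup, dish, forceps) undisturbed; sign-off returned no verdict.

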